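# Make up two sewing-class kits

## Task

Make up the two class kits from the stock on the cutting mat. Machine-sewing kit, in the tray with two compartments: the tall straight spool standing in the square compartment, the bobbin box lying in the long one; hand-sewing kit, in the tray with three: the small flanged spool standing in the narrow compartment, the tape measure flat in the middle one, the pin tin flat in the wide one. Set everything down on the tray floor the right way up without dropping it, and leave the thread cone, the shears and the seam ripper where they are.

Things in the scene. Friction and masses are not known exactly. Their poses are not given: they have to be found in the camera images.
- machine_tray: Low open beech tray, grey felt floor, two compartments (machine-sewing kit); 74 (x) x 200 (y) x 11 mm. Fixed. Origin: centre of its underside, z up. Floor 3 mm thick; walls 4 mm thick, tops 8 mm above the floor: to clear them, fingers must hold a thing over 10 mm above its underside. Compartments in a row along its y, centred at x = 0: square one 66 x 66 mm inside, centre y = -63 mm; long one 66 (x) x 122 (y), centre y = +35 mm.
- needle_tray: Low open beech tray, grey felt floor, three compartments (hand-sewing kit); 88 (x) x 226 (y) x 11 mm. Fixed. Origin: centre of its underside, z up. Floor 3 mm thick; walls 4 mm thick, tops 8 mm above the floor: to clear them, fingers must hold a thing over 10 mm above its underside. Compartments in a row along its y, centred at x = 0: narrow one 80 (x) x 54 (y) mm inside, centre y = -82 mm; middle 80 x 72, y = -15; wide 80 x 84, y = +67.
- tall_spool_center (a point): Tall straight thread spool, undyed cream thread on a white tube, standing; round, 44 mm across at the bottom of the thread and 41 mm at its top, 72 mm tall: the thread reaches from 5 to 60 mm up, the bare tube (24 mm across) from 60 to 72 mm. The given point is its centre, half-way up; z axis up.
- small_spool_center (a point): Small thread spool, undyed cream thread between two white end flanges, standing on one of them; round, 36 mm across, 44 mm tall. The given point is its centre, half-way up; z axis up.
- pin_tin_center (a point): Closed round aluminium pin tin lying flat, lid up; 56 mm across at the lid, 30 mm tall. The given point is its centre, half-way up; z axis up.
- tape_measure_center (a point): Square white retractable tape measure lying flat, round button on top; 48 x 48 mm, 26 mm tall, rounded edges. A small steel tab sticks out 5 mm from its +x face; its two y faces are plain. The given point is its centre, half-way up; z axis up.
- bobbin_box_center (a point): Closed clear plastic box with a row of seven bobbins inside, lying flat; 36 mm (its x) by 100 mm (its y), 30 mm tall. The given point is its centre, half-way up; z axis up.
- thread_cone_center (a point): Cone of the same cream thread for the overlocker, standing; 64 mm across at the foot, tapering to 40 mm at 60 mm up, 70 mm tall with its tube. Stays where it is. The given point is its centre, half-way up; z axis up.
- shears: Dressmaking shears with teal handles lying on the mat; about 204 mm long (x, points towards +x), 75 mm wide over the handles, 12 mm thick. Origin near the pivot, on the underside. Stay where they are.
- seam_ripper: Seam ripper with a pale green-yellow handle and clear cap, lying on the mat; 114 mm long (x, its origin about the middle, on the underside), 12 mm wide, 11 mm thick. Stays where it is.
Mind the look-alikes: they are no part of the job. What is shaped like the needle_tray but pink is not meant. Leave any red look-alike of the part that bears small_spool_center alone.

How it is judged:
At the end, for the whole second after the job is handed in: Each of the five things is inside its own compartment of the right tray (its centre no farther from the compartment's than the walls allow, plus 2 mm), resting on the tray floor (height within 3 mm), right way up (within 0.1 rad), released and at rest (under 0.02 m/s) (x of tall_spool_center in the frame of machine_tray between -0.013 and 0.013 m and y of tall_spool_center in the frame of machine_tray between -0.076 and -0.05 m and z of tall_spool_center in the frame of machine_tray between 0.036 and 0.042 m and angle between each of tall_spool_center, bobbin_box_center, small_spool_center, tape_measure_center, pin_tin_center's own z axis and vertical below 0.1 rad and linear speed of each of tall_spool, bobbin_box, small_spool, tape_measure, pin_tin below 0.02 m/s and x of bobbin_box_center in the frame of machine_tray between -0.017 and 0.017 m and y of bobbin_box_center in the frame of machine_tray between 0.021 and 0.049 m and z of bobbin_box_center in the frame of machine_tray between 0.015 and 0.021 m and x of small_spool_center in the frame of needle_tray between -0.024 and 0.024 m and y of small_spool_center in the frame of needle_tray between -0.093 and -0.071 m and z of small_spool_center in the frame of needle_tray between 0.022 and 0.028 m and x of tape_measure_center in the frame of needle_tray between -0.018 and 0.018 m and y of tape_measure_center in the frame of needle_tray between -0.029 and -0.001 m and z of tape_measure_center in the frame of needle_tray between 0.013 and 0.019 m and x of pin_tin_center in the frame of needle_tray between -0.014 and 0.014 m and y of pin_tin_center in the frame of needle_tray between 0.051 and 0.083 m and z of pin_tin_center in the frame of needle_tray between 0.015 and 0.021 m); the robot touches nothing.
It fails at once if the thread cone is moved from its place (more than 25 mm) or knocked over (distance of thread_cone_center from where it was at the start of the episode above 0.025 m or angle between thread_cone_center's own z axis and vertical above 0.5 rad).
It fails at once if the shears or the seam ripper are moved from their places (more than 25 mm) (distance of any of shears, seam_ripper from where it was at the start of the episode above 0.025 m).
It fails at once if a kit thing is dropped: it falls free of the fingers faster than 0.7 m/s, as from more than 25 mm ((linear speed of tall_spool above 0.7 m/s and contact force between tall_spool and the fingers below 0.01 N) or (linear speed of bobbin_box above 0.7 m/s and contact force between bobbin_box and the fingers below 0.01 N) or (linear speed of small_spool above 0.7 m/s and contact force between small_spool and the fingers below 0.01 N) or (linear speed of tape_measure above 0.7 m/s and contact force between tape_measure and the fingers below 0.01 N) or (linear speed of pin_tin above 0.7 m/s and contact force between pin_tin and the fingers below 0.01 N)).
It also fails if it takes over 128 s, if anything falls off the work surface, if the arm or the gripper's body presses on something with over 40 N, if the wrist force passes 120 N, or if a joint passes its speed limit or range.

## Robot

A 6-joint arm with a two-finger parallel gripper is mounted at the origin on the work surface. World frame = base frame: x ahead of the robot, y to its left, z up, the work surface at z = 0. Lengths are in m, angles in rad, forces in N, time in s.
With the tool pointing down it reaches from about 0.4 to 0.825 m from the base axis. Payload 7 kg.
Tool frame: the origin (TCP) lies midway between the tips of the shut fingers; the grasp point (between the pads) lies 19 mm behind it; z points along the fingers, y is the line along which they close (so a half turn about z gives the same grasp; the last joint's range is limited). The gripper opens to 88 mm and grips with 3 to 60 N. Pads are 19 mm wide; open, the fingers measure 130 mm over their backs; the gripper's body (78 mm by 193 mm) begins 47 mm behind the grasp point.
Start: joints at [1.519, 0.359, 0.012, 0, -1.224, -0.288], TCP at [0.225, 0.636, 0.227] pointing down, gripper open.
Joint ranges: [-3.07, 3.07], [-1.43, 2.12], [-1.02, 1.25], [-3.03, 1.67], [-3.05, -0], [-3.03, 3.03]. Speed limits (rad/s): [2.39, 2.39, 3.01, 3.14, 3.14, 3.14].

## Interface

Orientations are given as [roll, pitch, yaw] about the fixed x, y, z axes, in that order (R = Rz(yaw) Ry(pitch) Rx(roll)).
In Python, from station import telemetry, eyes, ticket, recognise, trace gives the robot as it stands. The module is installed in compiled form; this text tells all that it offers.
- The arm moves only by the tool servo_tool, never from a script. Its argument "series" is a list that holds one entry, the list of rows, each a list of 4 numbers: the shift along the tool's x, y, z in mm, then the turn about the tool's z in rad. In form: [[[x, y, z, roll], ...]]. A call has exactly 10 rows; each row shifts and turns the commanded pose from where the row before left it, along the tool's axes as they then stand; what a row does not reach is not made up. A row lasts 1/12 s, in which the tool goes at most 41.7 mm and 7.16 degrees, less where a joint would pass 70% of its speed; a pose out of reach is approached as far as the arm can. A call is refused whole if a number of a shift passes 41.7 or a number of a turn 0.125, either way. A call with a gripper value outside its range is refused whole. "claw" is the gripper's target within -1 to 1 (shut at 1, half-way at 0, fully open at -1), set as the call begins (left out, the last holds). The fingers move at their own pace and stop on an object; "grip_force" is the grip in N (left out, the last holds). Time passes only in rows, so rows that do not move let the fingers close, or fill a call up. It gives the time, the measured TCP pose, the force, the opening and the grip force at its end, in the units of the state.
- telemetry.get_state(): the state, without advancing time (a new reading comes with each control period).
- eyes.grab_frame(name): name is "scene" or "side" or "wrist"; returns the picture (480x640x3 uint8, red, green, blue); there is no depth.
- eyes.calibration(name): a dict with "mtx" (3x3 intrinsics, pixels), "rvec" (rotation vector, rad) and "tvec" (3), from world to camera coordinates, as OpenCV has them. Camera axes: x right, y down, z forward; pixel columns grow to the right and rows downward; lengths in m; the calibration is good to about 2 mm. A picture is of the moment at which its call begins: read the wrist's pose just before it. calibration takes no time and is no camera call; for the wrist camera it gives the pose at the moment of the call.
- ticket.job_done(): hands the job in; it is judged then, once.
Trained networks look in the newest picture that a camera, given by its name, has taken for a name from the list of things; names that differ only in an ending like _2 or _b are one class to them, and where a whole thing is asked for, a point or a joint stands for the part that bears it (a point fixed in the world has none). Each returns a list of dicts, best first, with "conf" (0 to 1); they miss things now and then, are a little off and sometimes report something else, mostly with a low value. They report only what shows in the picture. A call takes as long as a camera call. They do not tell look-alikes from the thing itself.
- recognise(camera, name): "position" ([x, y, z] in m, in world coordinates, good to about 4 mm: the middle of the surface that is visible of it).
- trace(camera, name): "mask" (480x640 bool, what is visible of it).
The state is a dict: "t": time; "q": joint angles; "qd": joint speeds; "joint_efforts": joint torques, N m; "eef_pos": TCP position; "ee_rot": TCP orientation; "force": force on the tool from outside, world axes, zero at the start; "moment": the same for the moment, N m; "width": finger opening in m; "gripper_force": force on a finger pad.
Only numpy, scipy, OpenCV 4.12 (cv2) and the standard library are available. Lean on these libraries where they do the work, as an engineer would, in place of code of your own. Each camera call takes 0.05 s, during which the arm holds its last target. There are 200 camera calls.

## Working session

There is one attempt and no reset: what is moved stays moved. The work goes in short steps, Python scripts to look and compute and a tool call to move; the robot and the scene stay as the last step left them, time stands still between calls to the robot, and variables do not carry over. Pictures are saved under pics/ and viewed, at most 15 in all, crops included, and the job is handed in when it is done.

Besides the shell and the picture viewer there is one more tool, called after "Request:" as name(argument=value, ...) on one line, values as JSON. servo_tool: Moves the arm, as the interface text tells. Its arguments: {"type":"object","properties":{"series":{"type":"array"},"claw":{"type":"number"},"grip_force":{"type":"number"}},"required":["series"]}

```bash
mkdir -p pics; python3 - <<'E'
from station import telemetry, eyes, recognise
import cv2, numpy as np
s=telemetry.get_state(); print(s['t'],s['eef_pos'],s['ee_rot'],s['width'])
for c in ['scene','side']:
    f=eyes.grab_frame(c); cv2.imwrite(f'pics/{c}0.png',f[:,:,::-1])
    k=eyes.calibration(c); R=cv2.Rodrigues(k['rvec'])[0]; print(c,-R.T@k['tvec'].ravel(), R[2])
    for n in ['machine_tray','needle_tray','tall_spool_center','small_spool_center','pin_tin_center','tape_measure_center','bobbin_box_center','thread_cone_center','shears','seam_ripper']:
        for d in recognise(c,n)[:3]:
            P=np.array(d['position']); p=cv2.projectPoints(P,k['rvec'],k['tvec'],k['mtx'],None)[0].ravel()
            print(n,round(d['conf'],2),P.round(3),p.round())
E
```

```text
0.0 [0.22481769 0.63594746 0.22562445] [ 3.13997403e+00 -9.24701874e-05 -3.39935142e-01] 0.08754962517882658
scene [ 1.17895003 -0.09659414  1.13143887] [-0.51812388 -0.0054463  -0.85528824]
machine_tray 0.62 [0.527 0.328 0.001] [501. 243.]
needle_tray 0.97 [ 0.448 -0.564  0.001] [126. 214.]
tall_spool_center 0.93 [0.454 0.143 0.054] [422. 205.]
small_spool_center 0.73 [ 0.444 -0.139  0.047] [301. 203.]
small_spool_center 0.49 [ 0.371 -0.128  0.039] [306. 180.]
pin_tin_center 0.7 [ 0.704 -0.119  0.034] [308. 308.]
tape_measure_center 0.74 [0.45  0.001 0.023] [360. 210.]
bobbin_box_center 0.76 [0.556 0.138 0.031] [422. 248.]
bobbin_box_center 0.51 [ 0.575 -0.159  0.046] [291. 252.]
shears 0.77 [0.698 0.071 0.006] [396. 310.]
seam_ripper 0.79 [ 0.567 -0.014  0.009] [355. 257.]
side [-0.09516949 -0.88592508  0.81509846] [ 0.51139053  0.6065457  -0.60875449]
machine_tray 0.86 [ 0.522  0.331 -0.001] [211. 186.]
needle_tray 0.97 [ 0.509 -0.312  0.006] [365. 303.]
needle_tray 0.9 [ 0.428 -0.564  0.007] [433. 397.]
tall_spool_center 0.97 [0.435 0.136 0.045] [220. 213.]
small_spool_center 0.93 [ 0.43  -0.15   0.037] [289. 271.]
small_spool_center 0.78 [ 0.359 -0.141  0.037] [260. 283.]
pin_tin_center 0.57 [ 0.682 -0.13   0.028] [363. 225.]
tape_measure_center 0.71 [ 0.43  -0.011  0.024] [253. 247.]
bobbin_box_center 0.68 [0.548 0.123 0.031] [260. 203.]
bobbin_box_center 0.43 [ 0.544 -0.173  0.035] [334. 255.]
thread_cone_center 0.56 [ 0.544 -0.169  0.034] [332. 254.]
thread_cone_center 0.48 [0.436 0.136 0.042] [220. 214.]
shears 0.7 [0.697 0.058 0.009] [319. 199.]
shears 0.31 [ 0.685 -0.131  0.029] [364. 225.]
seam_ripper 0.53 [ 0.562 -0.015  0.008] [297. 231.]
```

View pics/scene0.png

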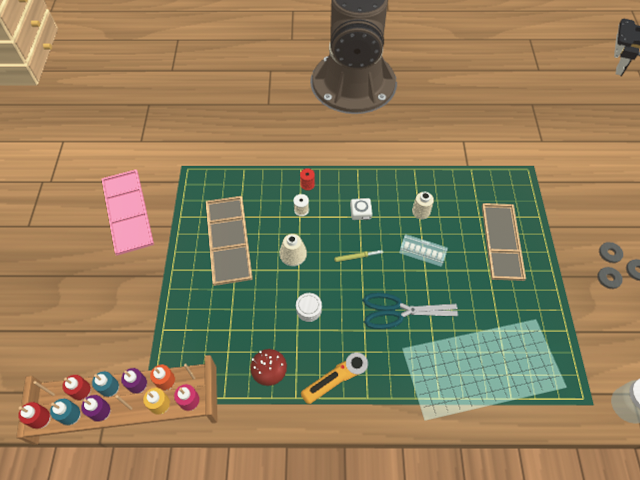

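View pics/side0.png

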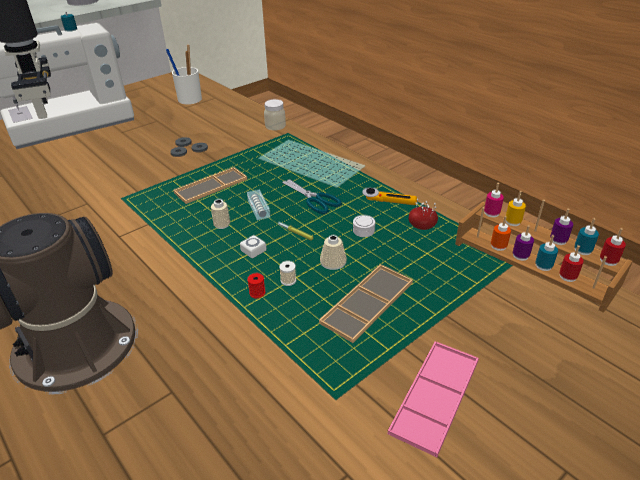

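The scene view shows the real needle tray at (228,240), the machine tray at (503,242) with its square compartment at the bottom, and the pink decoy at (127,213). The small white spool is at (301,204) and the red one at (307,180). I'll fit models to the masks for exact poses.

```bash
cat > fit.py <<'E'
import cv2, numpy as np
from scipy.optimize import least_squares
TH=np.linspace(0,2*np.pi,48,endpoint=False); U=np.c_[np.cos(TH),np.sin(TH)]
def cyl(*prof): return np.array([[r*np.cos(a),r*np.sin(a),z] for r,z in prof for a in TH])/1e3
def box(a,b,z0,z1): return np.array([[x,y,z] for x in(-a/2,a/2) for y in(-b/2,b/2) for z in(z0,z1)])/1e3
M={'machine_tray':box(74,200,0,11),'needle_tray':box(88,226,0,11),
'tall_spool_center':cyl((18,0),(22,5),(20.5,60),(12,60),(12,72)),'small_spool_center':cyl((18,0),(18,44)),
'pin_tin_center':cyl((27,0),(28,30)),'tape_measure_center':box(47,47,1,25),'bobbin_box_center':box(36,100,0,30),
'thread_cone_center':cyl((32,0),(20,60),(10,70))}
def sup(p): return (p@U.T).max(0)
def fit(name,obs,x0):
    "obs: list of (mask, calib); returns pose x,y,yaw and rms px"
    h=[sup(np.argwhere(m)[:,::-1].astype(float)) for m,_ in obs]
    def res(v):
        c,s=np.cos(v[2]),np.sin(v[2]); P=M[name]@np.array([[c,s,0],[-s,c,0],[0,0,1]])+[v[0],v[1],0]
        return np.concatenate([sup(cv2.projectPoints(P,k['rvec'],k['tvec'],k['mtx'],None)[0][:,0])-a for a,(_,k) in zip(h,obs)])
    best=None
    yaws=[0.1] if len(M[name])>8 else np.arange(-1.5,1.6,.5)
    for y in yaws:
        r=least_squares(res,[*x0,y],loss='soft_l1',x_scale=[.01,.01,.1])
        if best is None or r.cost<best.cost: best=r
    return best.x, np.sqrt(np.mean(res(best.x)**2))
E
python3 - <<'E'
from station import eyes, trace
from fit import *
x0={'machine_tray':(.525,.33),'needle_tray':(.51,-.312),'tall_spool_center':(.445,.14),'small_spool_center':(.437,-.145),'pin_tin_center':(.69,-.125),'tape_measure_center':(.44,-.005),'bobbin_box_center':(.55,.13),'thread_cone_center':(.55,-.168)}
K={c:eyes.calibration(c) for c in('scene','side')}
for c in K: eyes.grab_frame(c)
for n,x in x0.items():
    obs=[]
    for c,k in K.items():
        p=cv2.projectPoints(np.array([*x,.01]),k['rvec'],k['tvec'],k['mtx'],None)[0].ravel()
        for d in trace(c,n):
            ys,xs=np.nonzero(d['mask'])
            if len(xs) and np.hypot(xs.mean()-p[0],ys.mean()-p[1])<20: obs.append((d['mask'],k)); break
    for o in [obs]+[[q] for q in obs]:
        v,e=fit(n,o,x); print(n,len(o),v.round(4),round(e,2))
im=eyes.grab_frame('scene')[185:300,195:540,::-1]; cv2.imwrite('pics/crop.png',cv2.resize(im[:,:],None,fx=2.3,fy=2.3,interpolation=2))
E
```

```text
machine_tray 2 [ 0.5209  0.3308 -1.6082] 1.3
machine_tray 1 [ 0.5209  0.3309 -1.6253] 1.55
machine_tray 1 [ 0.5215  0.3319 -1.5442] 0.97
needle_tray 2 [ 0.5185 -0.312  -1.3971] 1.01
needle_tray 1 [ 0.5184 -0.3113 -1.4038] 1.19
needle_tray 1 [ 0.5186 -0.3123  1.748 ] 0.7
tall_spool_center 2 [ 0.4409  0.148  -0.0362] 0.75
tall_spool_center 1 [0.4427 0.1477 0.1122] 0.47
tall_spool_center 1 [ 0.4384  0.1467 -0.0407] 0.61
small_spool_center 2 [ 0.4337 -0.1408 -0.1379] 0.63
small_spool_center 1 [ 0.4343 -0.1415  0.2748] 0.66
small_spool_center 1 [ 0.4336 -0.14    0.2269] 0.5
pin_tin_center 2 [ 0.6946 -0.1199  0.067 ] 0.57
pin_tin_center 1 [ 0.6948 -0.1199  0.0441] 0.41
pin_tin_center 1 [ 0.6938 -0.1202 -0.3226] 0.67
tape_measure_center 2 [ 0.4379  0.0034 -1.5484] 1.62
tape_measure_center 1 [0.439  0.003  1.6615] 1.72
tape_measure_center 1 [ 0.4376  0.0037 -0.0331] 1.47
bobbin_box_center 2 [ 0.554   0.1411 -0.3643] 1.19
bobbin_box_center 1 [ 0.5548  0.1406 -0.3628] 1.15
bobbin_box_center 1 [ 0.5537  0.1418 -0.3657] 1.19
thread_cone_center 2 [ 0.5556 -0.1571  0.0244] 1.09
thread_cone_center 1 [ 0.5559 -0.1577  0.4157] 1.24
thread_cone_center 1 [ 0.5558 -0.1564 -0.3409] 0.87
```

View pics/crop.png

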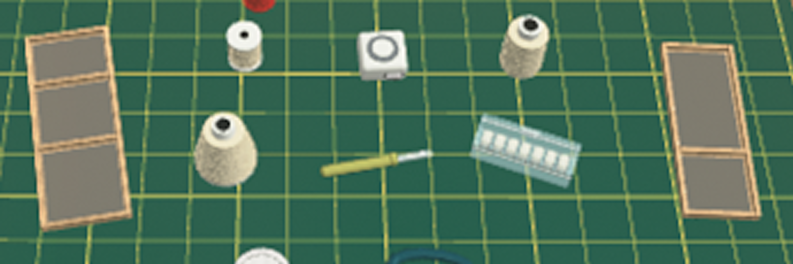

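Fits agree within about 2 mm. The needle tray's narrow compartment is at the near end, and the machine tray's square one is at the far end. Next I'll pass over the machine tray for a close look.

Request:
servo_tool(series=[[[0,0,0,-0.113],[0,0,0,-0.113],[0,0,0,-0.114],[20,20,0,0],[27,28,0,0],[27,28,0,0],[27,28,0,0],[27,28,0,0],[27,28,0,0],[27,28,0,0]]], claw=-1, grip_force=15)

```text
t: 2.88
eef_pos: [0.408, 0.447, 0.2269]
ee_rot: [-3.141, -0.0, 0.001]
force: [0.7, 0.3, -0.1]
width: 0.0877
gripper_force: 0.0
```

Request:
servo_tool(series=[[[27,28,0,0],[27,28,0,0],[27,28,0,0],[20,18,0,0],[0,0,0,0],[0,0,0,0],[0,0,0,0],[0,0,0,0],[0,0,0,0],[0,0,0,0]]])

```text
t: 3.72
eef_pos: [0.5074, 0.3473, 0.2267]
ee_rot: [-3.141, -0.0, 0.002]
force: [-0.3, 0.2, 0.6]
width: 0.0874
gripper_force: 0.0
```

```bash
cat > look.py <<'E'
import sys
from station import eyes, trace, telemetry, recognise
from fit import *
def look(png,items):
    s=telemetry.get_state(); k=eyes.calibration('wrist'); f=eyes.grab_frame('wrist')
    print(round(s['t'],2),np.round(s['eef_pos'],4),np.round(s['ee_rot'],3),round(s['width'],4))
    if png: cv2.imwrite(f'pics/{png}.png',f[:,:,::-1])
    for n,x in items.items():
        p=cv2.projectPoints(np.array([*x,.01]),k['rvec'],k['tvec'],k['mtx'],None)[0].ravel()
        for d in trace('wrist',n):
            m=d['mask']; ys,xs=np.nonzero(m)
            if len(xs) and np.hypot(xs.mean()-p[0],ys.mean()-p[1])<90:
                v,e=fit(n,[(m,k)],x); print(n,v.round(4),'rms',round(e,2),'bbox',xs.min(),xs.max(),ys.min(),ys.max(),'exp',p.round()); break
        else: print(n,'not found, expected',p.round())
E
python3 -c "
from look import *
look('w1',{'machine_tray':(.521,.331)})"
```

```text
3.72 [0.5074 0.3473 0.2267] [-3.141e+00 -0.000e+00  2.000e-03] 0.0874
machine_tray [0.5235 0.3294 1.5321] rms 1.32 bbox 295 376 85 277 exp [331. 192.]
```

View pics/w1.png

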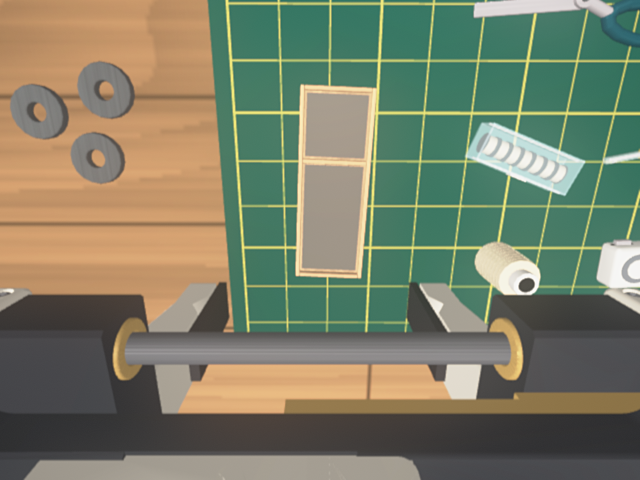

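The wrist view shows the machine tray at (337,180), with the square compartment at the top, away from the robot, as expected. Next is the tall spool.

Request:
servo_tool(series=[[[-12,38,0,0],[-12,38,0,0],[-12,38,0,0],[-12,38,0,0],[-12,30,0,0],[-7,18,0,0],[0,0,0,0],[0,0,0,0],[0,0,0,0],[0,0,0,0]]])

```text
t: 4.65
eef_pos: [0.4415, 0.1473, 0.2266]
ee_rot: [-3.142, -0.0, 0.001]
force: [-0.7, 0.7, 0.9]
width: 0.0873
gripper_force: 0.0
```

```bash
python3 -c "
from look import *
look('w2',{'tall_spool_center':(.441,.148),'bobbin_box_center':(.554,.141),'tape_measure_center':(.438,.0035),'machine_tray':(.522,.33)})"
```

```text
4.65 [0.4415 0.1473 0.2266] [-3.142e+00 -0.000e+00  1.000e-03] 0.0873
tall_spool_center [0.4435 0.1465 0.0666] rms 1.11 bbox 295 338 184 234 exp [315. 205.]
bobbin_box_center [ 0.5556  0.1388 -0.349 ] rms 0.88 bbox 267 382 46 125 exp [322.  90.]
tape_measure_center not found, expected [451. 208.]
machine_tray not found, expected [132. 125.]
```

View pics/w2.png

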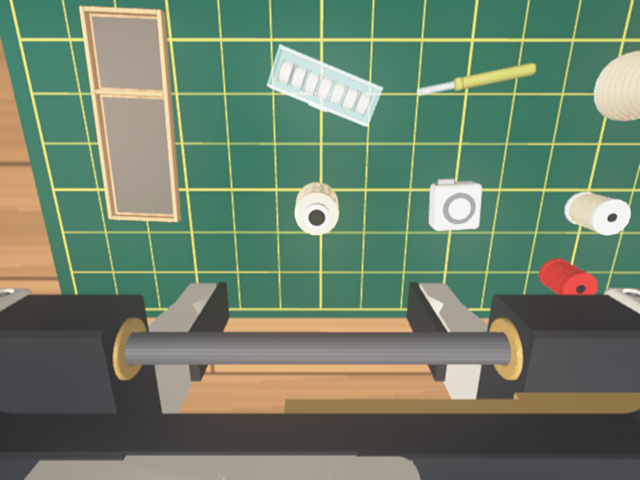

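The tape's tab points toward world +x (446,182), so gripping across y is right. The spool is centred at (317,208), so I'll descend and grip.

Request:
servo_tool(series=[[[0,0,30,0],[0,0,35,0],[0,0,35,0],[0,0,35,0],[0,0,30,0],[0,0,22,0],[0,0,14,0],[0,0,0,0],[0,0,0,0],[0,0,0,0]]])

```text
t: 5.73
eef_pos: [0.4417, 0.1469, 0.0263]
ee_rot: [-3.141, -0.001, 0.001]
force: [0.6, -0.0, 0.2]
width: 0.0876
gripper_force: 0.0
```

Request:
servo_tool(series=[[[0,0,0,0],[0,0,0,0],[0,0,0,0],[0,0,0,0],[0,0,0,0],[0,0,0,0],[0,0,0,0],[0,0,0,0],[0,0,0,0],[0,0,0,0]]], claw=1, grip_force=20)

```text
t: 6.57
eef_pos: [0.4411, 0.1465, 0.0256]
ee_rot: [-3.142, -0.0, 0.0]
force: [-0.8, -0.3, 1.3]
width: 0.0418
gripper_force: 20.0
```

Request:
servo_tool(series=[[[0,0,-10,0],[0,0,-25,0],[0,0,-30,0],[0,0,-15,0],[10,-12,0,0],[20,-25,0,0],[24,-30,0,0],[24,-30,0,0],[24,-30,0,0],[20,-26,0,0]]])

```text
t: 7.4
eef_pos: [0.5643, 0.3011, 0.105]
ee_rot: [3.141, 0.0, 0.0]
force: [1.3, 0.7, -0.8]
width: 0.0416
gripper_force: 20.0
```

Request:
servo_tool(series=[[[14,-18,0,0],[8,-10,0,0],[0,0,0,0],[0,0,15,0],[0,0,25,0],[0,0,20,0],[0,0,6,0],[0,0,0,0],[0,0,0,0],[0,0,0,0]]])

```text
t: 8.23
eef_pos: [0.5858, 0.3279, 0.041]
ee_rot: [-3.14, -0.002, 0.0]
force: [0.1, -0.1, -0.7]
width: 0.0418
gripper_force: 20.0
```

```bash
python3 -c "
from look import *
look('w3',{'machine_tray':(.522,.33),'tall_spool_center':(.585,.3275)})"
```

```text
8.23 [0.5858 0.3279 0.041 ] [-3.14e+00 -2.00e-03  0.00e+00] 0.0418
machine_tray [ 0.5235  0.3296 -1.617 ] rms 44.05 bbox 251 387 204 398 exp [311. 369.]
tall_spool_center [ 0.5805  0.326  -0.132 ] rms 4.06 bbox 267 367 242 379 exp [315. 276.]
```

View pics/w3.png

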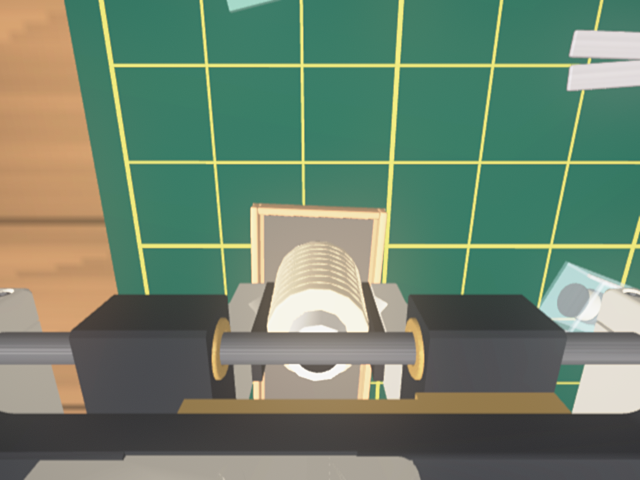

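The spool hangs over the middle of the square compartment, at about column 318. I'll lower and release.

Request:
servo_tool(series=[[[0,0,5,0],[0,0,4,0],[0,0,2,0],[0,0,1,0],[0,0,0,0],[0,0,0,0],[0,0,0,0],[0,0,0,0],[0,0,0,0],[0,0,0,0]]])

```text
t: 9.22
eef_pos: [0.5849, 0.3273, 0.0287]
ee_rot: [3.141, -0.0, 0.001]
force: [-4.8, -1.3, 10.2]
width: 0.0416
gripper_force: 20.1
```

Request:
servo_tool(series=[[[0,0,0,0],[0,0,0,0],[0,0,0,0],[0,0,0,0],[0,0,0,0],[0,0,-10,0],[0,0,-25,0],[0,0,-30,0],[0,0,-35,0],[0,0,-30,0]]], claw=-1)

```text
t: 10.05
eef_pos: [0.5853, 0.3274, 0.1603]
ee_rot: [-3.141, -0.001, 0.0]
force: [-0.1, 0.8, -0.6]
width: 0.0877
gripper_force: 0.0
```

Request:
servo_tool(series=[[[-4,25,-10,0],[-7,38,-10,0],[-7,38,-10,0],[-7,38,-10,0],[-5,33,0,0],[0,15,0,0],[0,0,0,-0.1214],[0,0,0,-0.1214],[0,0,0,-0.1214],[0,0,0,-0.1214]]])

```text
t: 10.88
eef_pos: [0.5552, 0.1403, 0.1982]
ee_rot: [3.142, -0.001, 0.491]
force: [-0.3, -0.5, 0.2]
width: 0.0881
gripper_force: 0.0
```

Request:
servo_tool(series=[[[0,0,0,-0.1214],[0,0,0,-0.1214],[0,0,0,-0.1214],[0,0,0,-0.1214],[0,0,0,-0.1214],[0,0,0,-0.1214],[0,0,0,0],[0,0,0,0],[0,0,0,0],[0,0,0,0]]])

```text
t: 11.72
eef_pos: [0.5551, 0.1405, 0.1977]
ee_rot: [3.142, -0.0, 1.211]
force: [0.1, -0.2, 0.8]
width: 0.088
gripper_force: 0.0
```

```bash
python3 -c "
from look import *
look('w4',{'bobbin_box_center':(.555,.14),'tall_spool_center':(.585,.3275)})"
```

```text
11.72 [0.5551 0.1405 0.1977] [ 3.142 -0.     1.211] 0.088
bobbin_box_center [ 0.5561  0.1386 -0.3596] rms 0.7 bbox 298 338 158 265 exp [317. 209.]
tall_spool_center [0.5816 0.2948 0.8274] rms 21.33 bbox 250 300 0 21 exp [271. -10.]
```

View pics/w4.png

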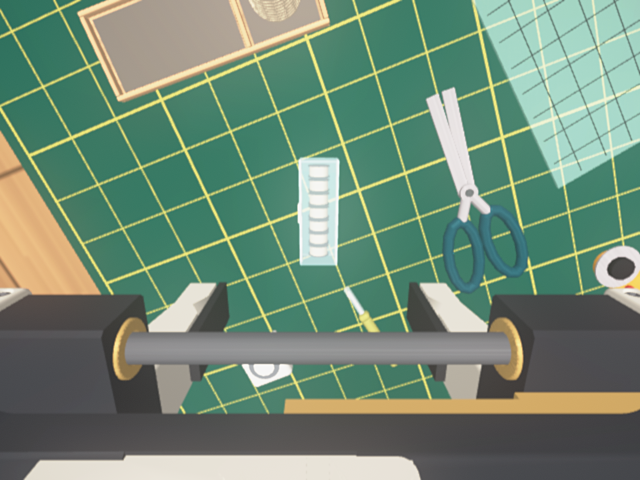

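The box lies square between the fingers at (318,211), with the ripper clear of them. The tall spool stands in its compartment at (275,5).

Request:
servo_tool(series=[[[0,0,30,0],[0,0,35,0],[0,0,35,0],[0,0,35,0],[0,0,25,0],[0,0,16,0],[0,0,9,0],[0,0,0,0],[0,0,0,0],[0,0,0,0]]])

```text
t: 12.7
eef_pos: [0.556, 0.141, 0.0139]
ee_rot: [3.14, -0.002, 1.214]
force: [0.3, 0.1, 0.8]
width: 0.0877
gripper_force: 0.0
```

Request:
servo_tool(series=[[[0,0,0,0],[0,0,0,0],[0,0,0,0],[0,0,0,0],[0,0,0,0],[0,0,0,0],[0,0,0,0],[0,0,0,0],[0,0,0,0],[0,0,0,0]]], claw=1, grip_force=25)

```text
t: 13.53
eef_pos: [0.5551, 0.1404, 0.0125]
ee_rot: [-3.142, 0.0, 1.214]
force: [-0.2, 0.2, 0.0]
width: 0.0356
gripper_force: 25.0
```

Request:
servo_tool(series=[[[0,0,-10,0],[0,0,-25,0],[0,0,-35,0],[0,0,-30,0.05],[0,0,0,0.12],[0,0,0,0.12],[0,0,0,0.12],[0,0,0,0.12],[0,0,0,0.12],[0,0,0,0.12]]])

```text
t: 14.37
eef_pos: [0.555, 0.1404, 0.1133]
ee_rot: [-3.141, -0.0, 0.438]
force: [0.1, -0.1, -0.9]
width: 0.0353
gripper_force: 25.0
```

Request:
servo_tool(series=[[[0,0,0,0.12],[0,0,0,0.12],[0,0,0,0.12],[0,0,0,0.122],[-8,-20,0,0],[-12,-30,0,0],[-15,-37,0,0],[-15,-37,0,0],[-13,-34,0,0],[-8,-20,0,0]]])

```text
t: 15.2
eef_pos: [0.4899, 0.3241, 0.1135]
ee_rot: [-3.141, -0.001, -0.036]
force: [0.7, -0.2, -0.8]
width: 0.0359
gripper_force: 25.0
```

Request:
servo_tool(series=[[[-4,-10,0,0],[0,0,0,0],[0,0,15,0],[0,0,25,0],[0,0,25,0],[0,0,10,0],[0,0,5,0],[0,0,0,0],[0,0,0,0],[0,0,0,0]]])

```text
t: 16.03
eef_pos: [0.4881, 0.3317, 0.034]
ee_rot: [-3.14, -0.001, -0.038]
force: [1.0, -0.6, -0.1]
width: 0.0357
gripper_force: 25.0
```

```bash
python3 -c "
from look import *
look('w5',{})"
```

```text
16.03 [0.4881 0.3317 0.034 ] [-3.14e+00 -1.00e-03 -3.80e-02] 0.0357
```

View pics/w5.png

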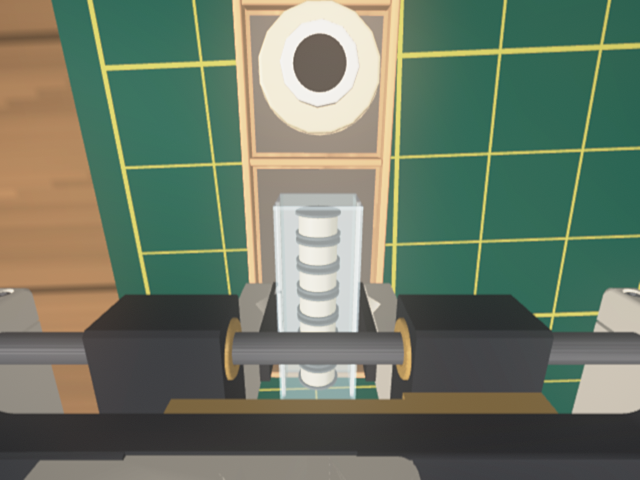

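The box is lined up in the long compartment with clearance to both walls, and the tall spool stands in its square at (320,65).

Request:
servo_tool(series=[[[0,0,7,0],[0,0,5,0],[0,0,3,0],[0,0,2,0],[0,0,0,0],[0,0,0,0],[0,0,0,0],[0,0,0,0],[0,0,0,0],[0,0,0,0]]])

```text
t: 16.92
eef_pos: [0.4872, 0.3311, 0.0155]
ee_rot: [3.142, 0.0, -0.038]
force: [-0.9, 0.3, 1.6]
width: 0.0357
gripper_force: 25.0
```

Request:
servo_tool(series=[[[0,0,0,0],[0,0,0,0],[0,0,0,0],[0,0,0,0],[0,0,0,0],[0,0,-10,0],[0,0,-25,0],[0,0,-35,0],[0,0,-40,0],[0,0,-40,0]]], claw=-1)

```text
t: 17.75
eef_pos: [0.4869, 0.3306, 0.1677]
ee_rot: [3.141, 0.0, -0.038]
force: [1.3, 1.4, 0.3]
width: 0.0873
gripper_force: 0.0
```

Request:
servo_tool(series=[[[-2,20,-5,0],[-3,32,-5,0],[-4,38,-5,0],[-4,38,-5,0],[-4,38,-5,0],[-4,38,-5,0],[-4,38,-5,0],[-4,38,0,0],[-4,29,0,0],[-3,20,0,0]]])

```text
t: 18.58
eef_pos: [0.4378, 0.0014, 0.2016]
ee_rot: [-3.141, -0.001, -0.039]
force: [0.0, 0.3, 0.1]
width: 0.0875
gripper_force: 0.0
```

Request:
servo_tool(series=[[[0,0,0,-0.05],[0,0,0,0],[0,0,0,0],[0,0,0,0],[0,0,0,0],[0,0,0,0],[0,0,0,0],[0,0,0,0],[0,0,0,0],[0,0,0,0]]])

```text
t: 19.42
eef_pos: [0.4388, 0.0038, 0.2005]
ee_rot: [3.141, 0.0, 0.012]
force: [0.5, 0.1, -0.2]
width: 0.0877
gripper_force: 0.0
```

```bash
python3 -c "
from look import *
look('w6',{'tape_measure_center':(.4385,.0033),'small_spool_center':(.434,-.141),'tall_spool_center':(.585,.3275)})"
```

```text
19.42 [0.4388 0.0038 0.2005] [3.141 0.    0.012] 0.0877
tape_measure_center [ 4.4230e-01  1.5000e-03 -1.5216e+00] rms 1.99 bbox 292 344 180 235 exp [316. 210.]
small_spool_center [ 0.4363 -0.1421  0.0876] rms 1.11 bbox 442 495 196 241 exp [461. 217.]
tall_spool_center not found, expected [-56.  41.]
```

View pics/w6.png

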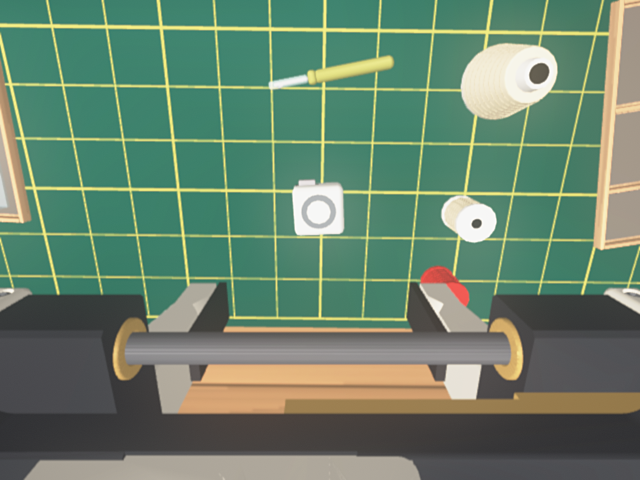

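The tape is centred at (318,210) with its tab at the top, so the fingers will meet the plain faces.

Request:
servo_tool(series=[[[0,0,30,-0.03],[0,0,38,0],[0,0,38,0],[0,0,38,0],[0,0,25,0],[0,0,14,0],[0,0,6,0],[0,0,0,0],[0,0,0,0],[0,0,0,0]]])

```text
t: 20.45
eef_pos: [0.4398, 0.0041, 0.0127]
ee_rot: [-3.141, -0.002, 0.042]
force: [0.0, 0.1, 0.5]
width: 0.0875
gripper_force: 0.0
```

Request:
servo_tool(series=[[[0,0,0,0],[0,0,0,0],[0,0,0,0],[0,0,0,0],[0,0,0,0],[0,0,0,0],[0,0,0,0],[0,0,0,0],[0,0,0,0],[0,0,0,0]]], claw=1, grip_force=25)

```text
t: 21.28
eef_pos: [0.4388, 0.0037, 0.0116]
ee_rot: [3.142, 0.0, 0.042]
force: [-0.8, -0.9, 3.1]
width: 0.0479
gripper_force: 25.0
```

Request:
servo_tool(series=[[[0,0,-10,0],[0,0,-25,0],[0,0,-35,0],[0,0,-38,0],[3,15,-32,0],[5,30,0,0],[6,38,0,0],[6,38,0,0],[6,38,0,0],[6,38,0,0]]])

```text
t: 22.12
eef_pos: [0.4791, -0.1935, 0.1516]
ee_rot: [-3.141, -0.0, 0.043]
force: [0.8, 0.7, -0.5]
width: 0.0476
gripper_force: 25.0
```

Request:
servo_tool(series=[[[6,38,0,0],[6,38,0,0],[4,27,0,0],[3,21,0,0],[0,0,0,-0.066],[0,0,0,-0.066],[0,0,0,0],[0,0,0,0],[0,0,0,0],[0,0,0,0]]])

```text
t: 22.95
eef_pos: [0.5034, -0.3145, 0.1516]
ee_rot: [-3.142, -0.0, 0.173]
force: [-0.1, 0.2, -0.6]
width: 0.048
gripper_force: 25.0
```

```bash
python3 -c "
from look import *
look('w7',{'needle_tray':(.5185,-.312),'small_spool_center':(.435,-.141)})"
```

```text
22.95 [ 0.5034 -0.3145  0.1516] [-3.142 -0.     0.173] 0.048
needle_tray [ 0.5189 -0.3125 -1.3972] rms 35.78 bbox 258 374 58 251 exp [315. 205.]
small_spool_center [ 0.4361 -0.1423  0.2337] rms 0.83 bbox 68 137 241 298 exp [111. 263.]
```

View pics/w7.png

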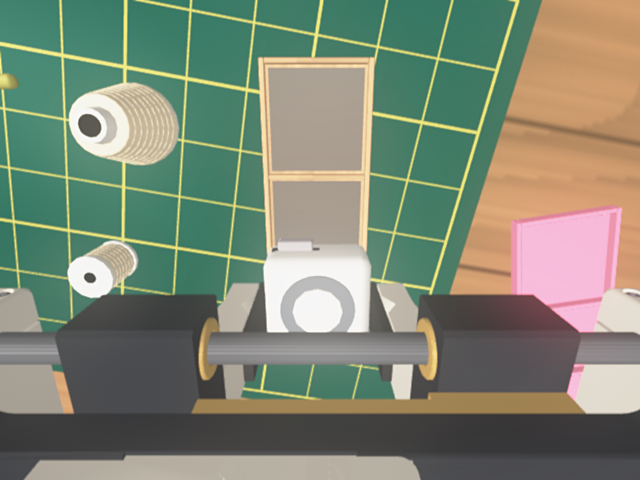

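The real needle tray is squarely ahead, centred at column 317, with its wide compartment at the far end. The pink decoy is off to the right. I'll lower the tape.

Request:
servo_tool(series=[[[0,0,15,0],[0,0,30,0],[0,0,35,0],[0,0,30,0],[0,0,14,0],[0,0,7,0],[0,0,4,0],[0,0,1.5,0],[0,0,0,0],[0,0,0,0]]])

```text
t: 23.93
eef_pos: [0.5042, -0.3151, 0.0163]
ee_rot: [3.141, -0.002, 0.174]
force: [-0.4, 0.2, -0.1]
width: 0.0478
gripper_force: 25.0
```

Request:
servo_tool(series=[[[0,0,0,0],[0,0,0,0],[0,0,0,0],[0,0,0,0],[0,0,0,0],[0,0,0,0],[0,0,0,0],[0,0,0,0],[0,0,0,0],[0,0,0,0]]])

```text
t: 24.77
eef_pos: [0.5033, -0.3148, 0.015]
ee_rot: [-3.142, 0.0, 0.174]
force: [0.6, -0.8, -0.9]
width: 0.0481
gripper_force: 25.0
```

Request:
servo_tool(series=[[[0,0,0,0],[0,0,0,0],[0,0,0,0],[0,0,0,0],[0,0,0,0],[0,0,-10,0],[0,0,-25,0],[0,0,-35,0],[0,0,-38,0],[0,0,-38,0]]], claw=-1)

```text
t: 25.6
eef_pos: [0.5028, -0.3147, 0.1633]
ee_rot: [-3.142, 0.001, 0.174]
force: [0.8, 0.1, -1.1]
width: 0.0877
gripper_force: 0.0
```

Request:
servo_tool(series=[[[-4,-20,-5,0],[-7,-35,-10,0],[-8,-38,-10,0],[-8,-38,-10,0],[-6,-31,0,0],[-4,-20,0,0],[0,0,0,0],[0,0,0,0],[0,0,0,0],[0,0,0,0]]])

```text
t: 26.43
eef_pos: [0.4357, -0.1425, 0.1963]
ee_rot: [3.141, -0.0, 0.174]
force: [0.4, -0.0, 0.3]
width: 0.0881
gripper_force: 0.0
```

```bash
python3 -c "
from look import *
look('w8',{'small_spool_center':(.435,-.1415),'thread_cone_center':(.5556,-.157)})"
```

```text
26.43 [ 0.4357 -0.1425  0.1963] [ 3.141 -0.     0.174] 0.0881
small_spool_center [ 0.4365 -0.1425  1.0247] rms 1.12 bbox 297 334 191 237 exp [314. 211.]
thread_cone_center [ 0.5585 -0.1595  0.1852] rms 0.53 bbox 323 393 41 119 exp [355.  83.]
```

View pics/w8.png

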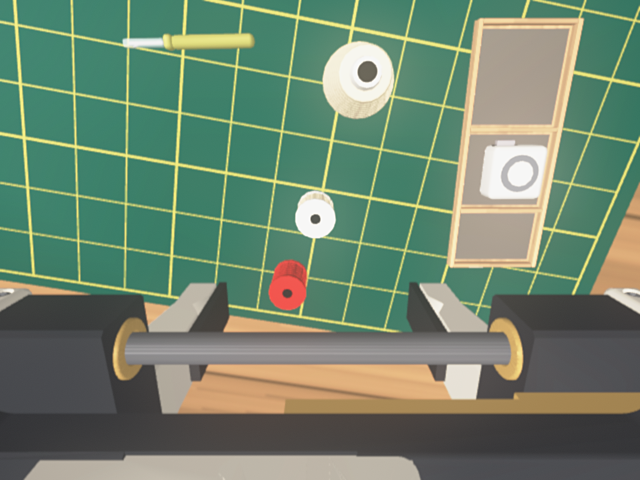

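The tape sits in the middle compartment at (515,172). The white small spool is centred at (315,213), with the red one behind it and out of the fingers' path.

Request:
servo_tool(series=[[[0,0,30,0],[0,0,38,0],[0,0,38,0],[0,0,35,0],[0,0,23,0],[0,0,12,0],[0,0,6,0],[0,0,0,0],[0,0,0,0],[0,0,0,0]]])

```text
t: 27.42
eef_pos: [0.4362, -0.1421, 0.015]
ee_rot: [3.141, -0.002, 0.174]
force: [-0.3, -0.6, 1.3]
width: 0.0876
gripper_force: 0.0
```

Request:
servo_tool(series=[[[0,0,0,0],[0,0,0,0],[0,0,0,0],[0,0,0,0],[0,0,0,0],[0,0,0,0],[0,0,0,0],[0,0,0,0],[0,0,0,0],[0,0,0,0]]], claw=1, grip_force=20)

```text
t: 28.25
eef_pos: [0.4353, -0.142, 0.014]
ee_rot: [-3.142, 0.0, 0.174]
force: [-0.1, 0.3, -0.8]
width: 0.035
gripper_force: 20.0
```

Request:
servo_tool(series=[[[0,0,-10,0],[0,0,-25,0],[0,0,-30,0],[0,0,-15,0],[-3,20,0,0],[-6,35,0,0],[-6,38,0,0],[-6,38,0,0],[-5,31,0,0],[-3.3,20,0,0]]])

```text
t: 29.08
eef_pos: [0.4378, -0.329, 0.0938]
ee_rot: [3.141, 0.0, 0.173]
force: [0.8, 0.5, -0.9]
width: 0.035
gripper_force: 20.0
```

Request:
servo_tool(series=[[[0,0,0,0],[0,0,10,0],[0,0,20,0],[0,0,20,0],[0,0,10,0],[0,0,0,0],[0,0,0,0],[0,0,0,0],[0,0,0,0],[0,0,0,0]]])

```text
t: 29.92
eef_pos: [0.4388, -0.3264, 0.0351]
ee_rot: [3.141, -0.002, 0.174]
force: [0.5, -0.6, -0.5]
width: 0.0348
gripper_force: 20.0
```

```bash
python3 -c "
from look import *
look('w9',{})"
```

```text
29.92 [ 0.4388 -0.3264  0.0351] [ 3.141e+00 -2.000e-03  1.740e-01] 0.0348
```

View pics/w9.png

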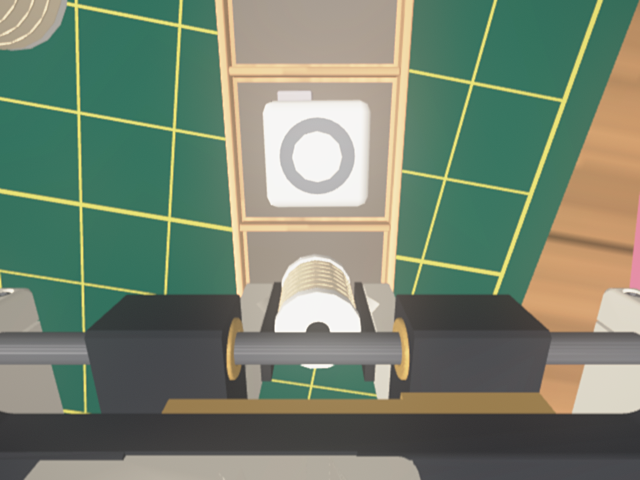

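The spool hangs centred over the narrow compartment, and the tape is well inside its own. I'll lower and release.

Request:
servo_tool(series=[[[0,0,6,0],[0,0,5,0],[0,0,4,0],[0,0,1.5,0],[0,0,0,0],[0,0,0,0],[0,0,0,0],[0,0,0,0],[0,0,0,0],[0,0,0,0]]])

```text
t: 30.8
eef_pos: [0.438, -0.3263, 0.0176]
ee_rot: [3.142, -0.0, 0.174]
force: [-0.2, 0.8, -0.2]
width: 0.0351
gripper_force: 20.0
```

Request:
servo_tool(series=[[[0,0,0,0],[0,0,0,0],[0,0,0,0],[0,0,0,0],[0,0,0,0],[0,0,-10,0],[0,0,-25,0],[0,0,-35,0],[0,0,-38,0],[0,0,-38,0]]], claw=-1)

```text
t: 31.63
eef_pos: [0.4375, -0.3262, 0.1658]
ee_rot: [-3.142, 0.001, 0.174]
force: [1.6, -0.5, -0.0]
width: 0.0872
gripper_force: 0.0
```

Request:
servo_tool(series=[[[18,-10,-5,0],[32,-17,-10,0],[34,-19,-10,0],[34,-19,-10,0],[34,-19,0,0],[34,-19,0,0],[34,-19,0,0],[32,-17,0,0],[24,-13,0,0],[13,-6.5,0,0]]])

```text
t: 32.47
eef_pos: [0.6972, -0.1177, 0.1988]
ee_rot: [3.142, -0.0, 0.176]
force: [-0.0, -0.4, 0.2]
width: 0.0873
gripper_force: 0.0
```

Request:
servo_tool(series=[[[0,0,0,0],[0,0,0,0],[0,0,0,0],[0,0,0,0],[0,0,0,0],[0,0,0,0],[0,0,0,0],[0,0,0,0],[0,0,0,0],[0,0,0,0]]])

```text
t: 33.3
eef_pos: [0.6952, -0.1202, 0.1986]
ee_rot: [3.142, -0.0, 0.174]
force: [-0.1, 1.0, 0.0]
width: 0.0875
gripper_force: 0.0
```

```bash
python3 -c "
from look import *
look('w10',{'pin_tin_center':(.6946,-.12)})"
```

```text
33.3 [ 0.6952 -0.1202  0.1986] [ 3.142 -0.     0.174] 0.0875
pin_tin_center [ 0.6973 -0.1215  0.0802] rms 0.33 bbox 288 347 180 241 exp [315. 211.]
```

View pics/w10.png

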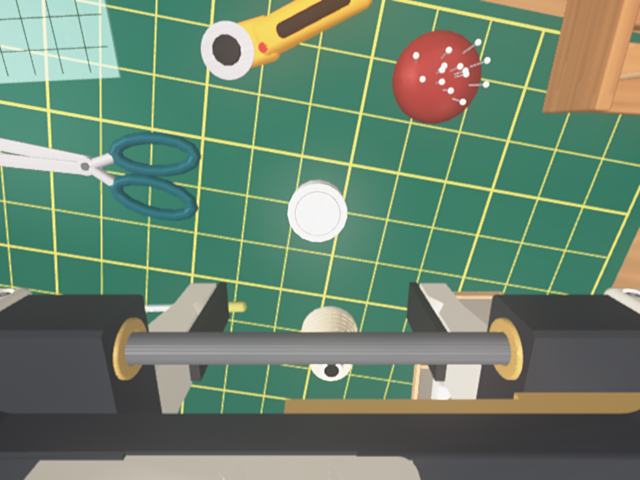

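The tin is centred at (317,211), with the shears' handles (edge at column 198) well clear.

Request:
servo_tool(series=[[[1,0,30,0],[0,0,38,0],[0,0,38,0],[0,0,38,0],[0,0,24,0],[0,0,13,0],[0,0,6,0],[0,0,0,0],[0,0,0,0],[0,0,0,0]]])

```text
t: 34.23
eef_pos: [0.6977, -0.1199, 0.0138]
ee_rot: [3.141, -0.003, 0.175]
force: [-0.6, 0.3, 0.2]
width: 0.0872
gripper_force: 0.0
```

Request:
servo_tool(series=[[[0,0,0,0],[0,0,0,0],[0,0,0,0],[0,0,0,0],[0,0,0,0],[0,0,0,0],[0,0,0,0],[0,0,0,0],[0,0,0,0],[0,0,0,0]]], claw=1, grip_force=25)

```text
t: 35.07
eef_pos: [0.6962, -0.12, 0.0118]
ee_rot: [3.142, -0.0, 0.174]
force: [-1.9, 1.1, 3.8]
width: 0.0552
gripper_force: 25.0
```

Request:
servo_tool(series=[[[0,0,-10,0],[0,0,-25,0],[0,0,-35,0],[0,0,-38,0],[-8,9,-22,0],[-20,22,0,0],[-25,28,0,0],[-25,28,0,0],[-25,28,0,0],[-20,23,0,0]]])

```text
t: 35.9
eef_pos: [0.5973, -0.2788, 0.1422]
ee_rot: [-3.142, -0.0, 0.174]
force: [1.0, 0.7, -1.1]
width: 0.0551
gripper_force: 25.0
```

Request:
servo_tool(series=[[[-12,14,0,0],[-6,6.6,0,0],[0,0,0,0],[0,0,15,0],[0,0,30,0],[0,0,35,0],[0,0,20,0],[0,0,10,0],[0,0,0,0],[0,0,0,0]]])

```text
t: 36.73
eef_pos: [0.5857, -0.3003, 0.032]
ee_rot: [3.141, 0.0, 0.175]
force: [0.3, 0.3, -0.3]
width: 0.0551
gripper_force: 25.0
```

```bash
python3 -c "
from look import *
look('w11',{})"
```

```text
36.73 [ 0.5857 -0.3003  0.032 ] [3.141 0.    0.175] 0.0551
```

View pics/w11.png

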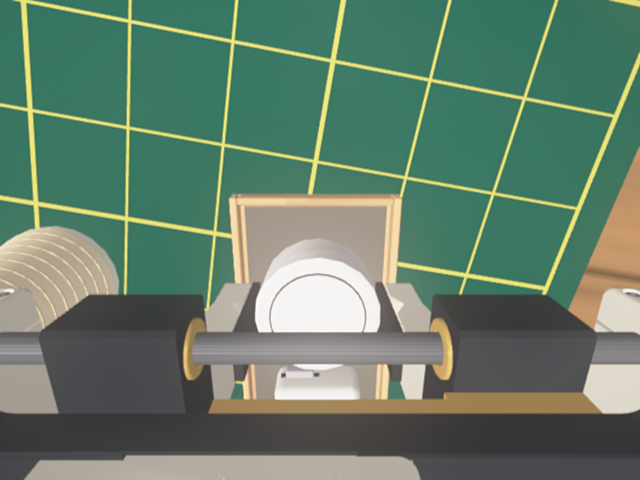

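The tin is centred over the wide compartment at about (317,300). I'll lower and release.

Request:
servo_tool(series=[[[0,0,6,0],[0,0,5,0],[0,0,4,0],[0,0,1.5,0],[0,0,0,0],[0,0,0,0],[0,0,0,0],[0,0,0,0],[0,0,0,0],[0,0,0,0]]])

```text
t: 37.62
eef_pos: [0.5848, -0.3006, 0.0151]
ee_rot: [3.142, -0.0, 0.174]
force: [0.3, -0.3, -0.5]
width: 0.0552
gripper_force: 25.0
```

Request:
servo_tool(series=[[[0,0,0,0],[0,0,0,0],[0,0,0,0],[0,0,0,0],[0,0,0,0],[0,0,-10,0],[0,0,-25,0],[0,0,-35,0],[0,0,-38,0],[0,0,-38,0]]], claw=-1)

```text
t: 38.45
eef_pos: [0.5844, -0.3006, 0.1633]
ee_rot: [3.142, 0.001, 0.174]
force: [1.1, -0.3, -1.0]
width: 0.0876
gripper_force: 0.0
```

Request:
servo_tool(series=[[[-20,0,-30,0],[-30,0,-20,0],[-30,0,0,0],[-30,0,0,0],[-20,0,0,0],[-10,0,0,0],[0,0,0,0],[0,0,0,0],[0,0,0,0],[0,0,0,0]]])

```text
t: 39.28
eef_pos: [0.4479, -0.3248, 0.2109]
ee_rot: [-3.142, 0.0, 0.175]
force: [-0.2, 1.2, -0.9]
width: 0.0879
gripper_force: 0.0
```

```bash
python3 - <<'E'
from look import *
look(None,{'needle_tray':(.5187,-.3122),'tape_measure_center':(.504,-.3146),'pin_tin_center':(.585,-.3006),'small_spool_center':(.438,-.326)})
w=eyes.grab_frame('wrist'); s=eyes.grab_frame('scene')
a=cv2.resize(s[150:350,90:590],(800,320)); b=cv2.resize(w[:330],(543,280))
o=np.zeros((600,800,3),np.uint8); o[:320]=a; o[320:,:543]=b
cv2.imwrite('pics/end.png',o[:,:,::-1])
E
```

```text
39.28 [ 0.4479 -0.3248  0.2109] [-3.142  0.     0.175] 0.0879
needle_tray [ 0.5174 -0.3131 -1.3958] rms 1.96 bbox 266 366 0 245 exp [315. 134.]
tape_measure_center [ 0.5064 -0.3155  1.7296] rms 1.45 bbox 290 343 118 175 exp [315. 150.]
pin_tin_center [ 0.5852 -0.3024  0.0845] rms 0.57 bbox 285 350 16 89 exp [315.  57.]
small_spool_center [ 0.4381 -0.3269  0.109 ] rms 0.64 bbox 298 335 199 243 exp [315. 217.]
```

View pics/end.png

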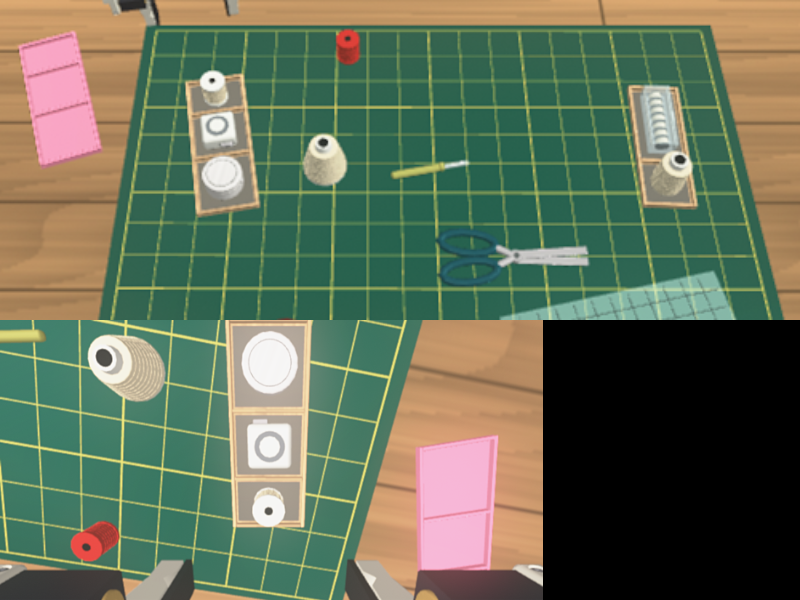

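All five things stand in their compartments. The thread cone, shears, ripper and red spool look undisturbed. Handing in.

```bash
python3 -c "
from station import ticket
print(ticket.job_done())"
```

```text
the job is handed in; nothing more can be done
None
```

Both kits are made up and the job is handed in at about 40 s of the 128 s allowed. The last pictures show all five things in their compartments and the cone, shears and seam ripper where they were; the hand-in returned no verdict.

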